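# Put the craft tapes back on their stands

### The job

Tidy the five rolls of tape onto the two tape stands, threading each over the post: on the white stand green at the bottom, blue on it and yellow on top; on the black stand red at the bottom and pink on top. Keep each roll the same way up as it lies now, and leave them all stacked flat, each resting on the one below. Do not disturb the pencil cup, the glue bottle or the stapler.

Things in the scene. Friction and masses are not known exactly. Their poses are not given: they have to be found in the camera images.
- green_roll: Roll of dark green craft tape lying flat on the table: a ring 68 mm across and 18 mm tall, with a brown card core whose through hole is 32 mm across. Loose, under 0.1 kg. Origin at the centre of its underside, z up along the hole.
- blue_roll: Roll of blue craft tape lying flat on the table: a ring 58 mm across and 18 mm tall, with a brown card core whose through hole is 32 mm across. Loose, under 0.1 kg. Origin at the centre of its underside, z up along the hole.
- yellow_roll: Roll of yellow craft tape lying flat on the table: a ring 48 mm across and 18 mm tall, with a brown card core whose through hole is 32 mm across. Loose, under 0.1 kg. Origin at the centre of its underside, z up along the hole.
- red_roll: Roll of red craft tape lying flat on the table: a ring 68 mm across and 18 mm tall, with a brown card core whose through hole is 32 mm across. Loose, under 0.1 kg. Origin at the centre of its underside, z up along the hole.
- pink_roll: Roll of light pink craft tape lying flat on the table: a ring 48 mm across and 18 mm tall, with a brown card core whose through hole is 32 mm across. Loose, under 0.1 kg. Origin at the centre of its underside, z up along the hole.
- white_stand: Tape stand with a white base: a flat disc 100 mm across and 10 mm thick, with an upright round-topped steel post, 14 mm thick, at its centre, whose tip is 68 mm above the table. Fixed to the table. Origin at the centre of the disc's underside, on the table; z up along the post.
- black_stand: Tape stand with a black base: a flat disc 100 mm across and 10 mm thick, with an upright round-topped steel post, 14 mm thick, at its centre, whose tip is 68 mm above the table. Fixed to the table. Origin at the centre of the disc's underside, on the table; z up along the post.
- pencil_cup: Yellow paper cup with pencils, 82 mm across and about 160 mm tall with the pencils; loose, a bystander to leave alone. Origin at the centre of its underside.
- glue_bottle: White glue bottle with a blue label and red nozzle, 44 mm across, 132 mm tall; loose, a bystander to leave alone. Origin at the centre of its underside.
- stapler: Blue and black stapler standing on its base, 140 mm long along its own y, 40 mm wide, 56 mm tall; loose, a bystander to leave alone. Origin at the centre of its underside.
There are look-alikes about, which are no part of the job. Of the things shaped like the red_roll, the red one is meant. Of the things that look like the white_stand, the smaller one is meant.

How it is judged:
By the outcome, as a careful person would: the job done as asked, in the order asked, and still so for the second after the job is handed in, with the robot touching nothing.
It also fails if it takes over 120 s, if anything falls off the work surface, if the arm or the gripper's body presses on something with over 40 N, if the wrist force passes 120 N, or if a joint passes its speed limit or range.

### The arm

A 7-joint arm with a two-finger parallel gripper is mounted at the origin on the work surface. World frame = base frame: x ahead of the robot, y to its left, z up, the work surface at z = 0. Lengths are in m, angles in degrees, forces in N, time in s.
With the tool pointing down it reaches from about 0.35 to 0.9 m from the base axis. Payload 7.2 kg.
Tool frame: the origin (TCP) lies on the centre line of the jaws, within the pads' length; the fingertips stand arm.finger_overhang ahead of it and the grasp point (between the pads) lies 3 mm ahead of it (arm.finger_overhang is the distance from the TCP to the fingertips, in m); z points along the fingers, y is the line along which they close (so a half turn about z gives the same grasp; the last joint's range is limited). The gripper opens to 88 mm and grips with 3 to 60 N. Pads are 20 mm wide; open, the fingers measure 115 mm over their backs; the gripper's body (75 mm by 178 mm) begins 61 mm behind the grasp point.
Start: joints at [-77.475, 23.554, -0.728, 91.456, 0.321, 64.991, -4.71], TCP at [0.177, 0.599, 0.245] pointing down, gripper open.
Joint ranges: [-169.25, 169.25], [-16.82, 113.86], [-84.01, 82.57], [7.8, 145.47], [-59.2, 239.2], [7.22, 106.19], [-163.78, 163.78]. Speed limits (degrees/s): [136.94, 136.94, 172.46, 172.46, 180, 180, 180].

### API

Orientations are given as [roll, pitch, yaw] about the fixed x, y, z axes, in that order (R = Rz(yaw) Ry(pitch) Rx(roll)).
In Python, from workcell import readout, capture, camera_params, job_done, look_for, regions_of, arm gives the robot as it stands.
- The arm moves only by the shell command python3 -m creep 'ROWS' [FORCE]. ROWS is text: rows parted by semicolons, each of 7 numbers parted by spaces: the shift along the tool's x, y, z scaled (see below), then the turn, a rotation vector about the tool's x, y, z scaled (see below), then the closure, from 0 (fully open) to 1 (shut). In form: dx dy dz ax ay az claw; .... A call has 1 to 8 rows; each row is the pose to reach, as a shift and turn from the pose commanded when the call began, along the tool's axes at that moment, turning the shorter way round; what a row does not reach only later rows make up. The controller multiplies each number of a shift by 0.4 m and each number of a turn by 180 degrees. A row lasts 1/8 s, in which the tool goes at most 62.5 mm and 10.7 degrees, less where a joint would pass 70% of its speed; a pose out of reach is approached as far as the arm can. A call with a number of a shift or a turn outside -1 to 1 is refused whole. A call with a gripper value outside its range is refused whole. The fingers move at their own pace and stop on an object; FORCE is the grip in N (left out, the last holds). Time passes only in rows, so rows that repeat a pose let the fingers close. It gives the time, the measured TCP pose, the force, the opening and the grip force at its end, in the units of the state.
- readout.read_state(): the state, without advancing time (a new reading comes with each control period).
- capture(name): name is "scene" or "top"; returns (picture, depth): 384x512x3 uint8, red, green, blue; 384x512 float32, m along the optical axis (not along the pixel's ray), 0 where there is no reading.
- camera_params(name): a dict with "intrinsics" (3x3 intrinsics, pixels), "D" ([k1, k2, p1, p2, k3] as OpenCV has them; the pictures are not rectified), "R" (3x3) and "t" (3): a world point X has camera coordinates R X + t. Camera axes: x right, y down, z forward; pixel columns grow to the right and rows downward; lengths in m; the calibration is good to about 2 mm. A picture is of the moment at which its call begins. camera_params takes no time and is no camera call.
- job_done(): hands the job in; it is judged then, once.
Trained networks look in the newest picture that a camera, given by its name, has taken for a name from the list of things; names that differ only in an ending like _2 or _b are one class to them, and where a whole thing is asked for, a point or a joint stands for the part that bears it (a point fixed in the world has none). Each returns a list of dicts, best first, with "score" (0 to 1); they miss things now and then, are a little off and sometimes report something else, mostly with a low value. They report only what shows in the picture. A call takes as long as a camera call. They do not tell look-alikes from the thing itself.
- look_for(camera, label): "box" ([centre column, centre row, width, height] in pixels, round what is visible of it).
- regions_of(camera, label): "mask" (384x512 bool, what is visible of it) and "box" ([centre column, centre row, width, height] in pixels, round what is visible of it).
The state is a dict: "clock": time; "qpos": joint angles; "qvel": joint speeds; "joint_efforts": joint torques, N m; "tool_pos": TCP position; "tool_rot": TCP orientation; "force": force on the tool from outside, world axes, zero at the start; "moment": the same for the moment, N m; "opening": opening from 0.0 (shut) to 1.0 (fully open); "grip_force": force on a finger pad.
Only numpy, scipy, OpenCV 4.12 (cv2) and the standard library are available. Lean on these libraries where they do the work, as an engineer would, in place of code of your own. Each camera call takes 0.05 s, during which the arm holds its last target. There are 200 camera calls.

## Working session

There is one attempt and no reset: what is moved stays moved. The work goes in short steps, Python scripts to look and compute and a shell command to move; the robot and the scene stay as the last step left them, time stands still between calls to the robot, and variables do not carry over. Pictures are saved under pics/ and viewed, at most 14 in all, crops included, and the job is handed in when it is done.

```bash
mkdir -p pics; ls; cat > h.py <<'E'
import numpy as np, cv2
from workcell import readout, capture, camera_params, job_done, look_for, regions_of, arm
def ray(cam,uv):
    p=camera_params(cam);K=np.array(p["intrinsics"],float);D=np.array(p["D"],float);R=np.array(p["R"]);t=np.array(p["t"])
    n=cv2.undistortPoints(np.array(uv,float).reshape(-1,1,2),K,D).reshape(-1,2)
    return -R.T@t, np.c_[n,np.ones(len(n))]@R   # origin, dirs (per unit depth)
def cloud(cam,depth):
    v,u=np.mgrid[0:384,0:512]
    o,d=ray(cam,np.c_[u.ravel(),v.ravel()])
    P=o+d*depth.reshape(-1,1); P[depth.ravel()<=0]=np.nan
    return P.reshape(384,512,3)
def atz(cam,uv,z):
    o,d=ray(cam,uv); return o+d*((z-o[2])/d[:,2])[:,None]
def save(name,img,s=1.5):
    cv2.imwrite(f"pics/{name}.png",cv2.resize(img[:,:,::-1],None,fx=s,fy=s,interpolation=cv2.INTER_CUBIC))
E
python3 - <<'E'
from h import *
print(readout.read_state()["tool_pos"],readout.read_state()["tool_rot"],arm.finger_overhang)
for c in("scene","top"):
    im,d=capture(c); np.savez(f"{c}.npz",im=im,d=d); save(c+"1",im)
    p=camera_params(c); print(c,-np.array(p["R"]).T@p["t"],np.array(p["R"])[2],p["intrinsics"][0][0])
    C=cloud(c,d)
    for l in "green_roll red_roll blue_roll yellow_roll pink_roll white_stand black_stand pencil_cup glue_bottle stapler".split():
        for r in regions_of(c,l)[:3]:
            q=C[r["mask"]]; print(l,round(r["score"],2),np.round(r["box"]),np.round(np.nanmedian(q,0),3),"zmax",np.round(np.nanpercentile(q[:,2],95),3))
E
```

```text
pics
[0.17674131 0.59901636 0.24382738] [-1.79910919e+02  6.79690050e-03  1.63567518e+02] 0.022
scene [1.23479154 0.24980283 0.78128365] [-0.68162892 -0.17568513 -0.71029342] 396.6364742846812
green_roll 0.62 [279. 254.  24.  30.] [0.668 0.162 0.017] zmax 0.019
red_roll 0.66 [172. 233.  27.  26.] [ 0.676 -0.113  0.017] zmax 0.02
red_roll 0.6 [217. 242.  24.  24.] [0.672 0.011 0.017] zmax 0.02
red_roll 0.57 [334. 190.  10.  20.] [0.422 0.265 0.013] zmax 0.019
blue_roll 0.88 [384. 230.  24.  19.] [0.535 0.405 0.016] zmax 0.02
blue_roll 0.17 [277. 254.  26.  29.] [0.669 0.161 0.017] zmax 0.019
yellow_roll 0.55 [334. 190.  14.  20.] [0.422 0.266 0.013] zmax 0.019
pink_roll 0.75 [237. 190.  15.  17.] [0.486 0.001 0.015] zmax 0.019
white_stand 0.88 [176. 116.  45.  39.] [ 0.224 -0.284  0.014] zmax 0.067
white_stand 0.87 [163. 161.  34.  33.] [ 0.431 -0.239  0.01 ] zmax 0.045
black_stand 0.62 [105. 176.  39.  30.] [ 0.538 -0.373  0.01 ] zmax 0.041
pencil_cup 0.66 [171. 232.  27.  24.] [ 0.676 -0.112  0.017] zmax 0.02
pencil_cup 0.61 [ 84. 221.  50.  62.] [ 0.751 -0.279  0.082] zmax 0.135
gl
[... 508 characters left out ...]
_roll 0.57 [143. 197.  19.  18.] [0.525 0.403 0.017] zmax 0.021
yellow_roll 0.46 [187. 228.  19.  18.] [0.418 0.267 0.017] zmax 0.021
pink_roll 0.6 [272. 207.  17.  20.] [ 0.486 -0.002  0.016] zmax 0.021
white_stand 0.94 [358. 220.  38.  34.] [ 0.418 -0.239  0.01 ] zmax 0.017
white_stand 0.72 [104. 254.  21.  16.] [0.347 0.481 0.083] zmax 0.121
white_stand 0.62 [379. 291.  46.  51.] [ 0.213 -0.285  0.014] zmax 0.021
black_stand 0.62 [397. 185.  39.  34.] [ 0.524 -0.374  0.01 ] zmax 0.028
pencil_cup 0.91 [369. 107.  38.  39.] [ 0.755 -0.289  0.078] zmax 0.137
glue_bottle 0.73 [106. 255.  27.  18.] [0.348 0.481 0.083] zmax 0.122
stapler 0.86 [260. 107.  47.  34.] [0.778 0.022 0.053] zmax 0.059
```

View pics/top1.png

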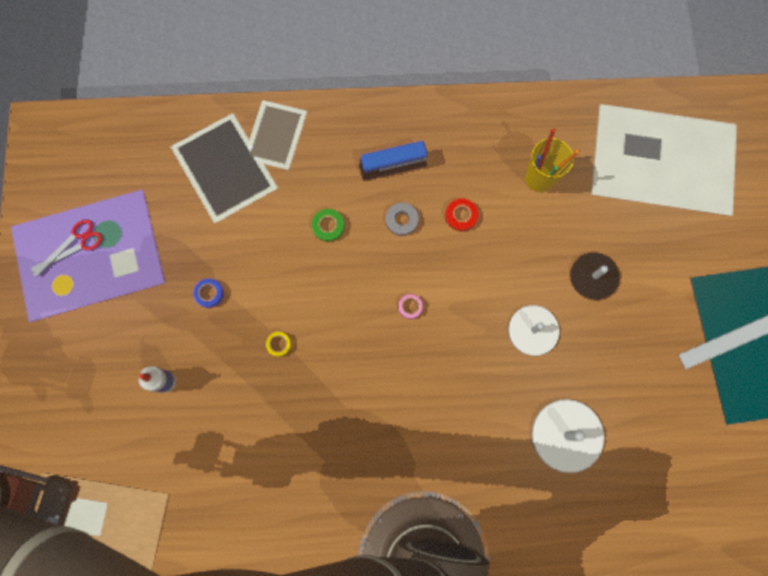

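View pics/scene1.png

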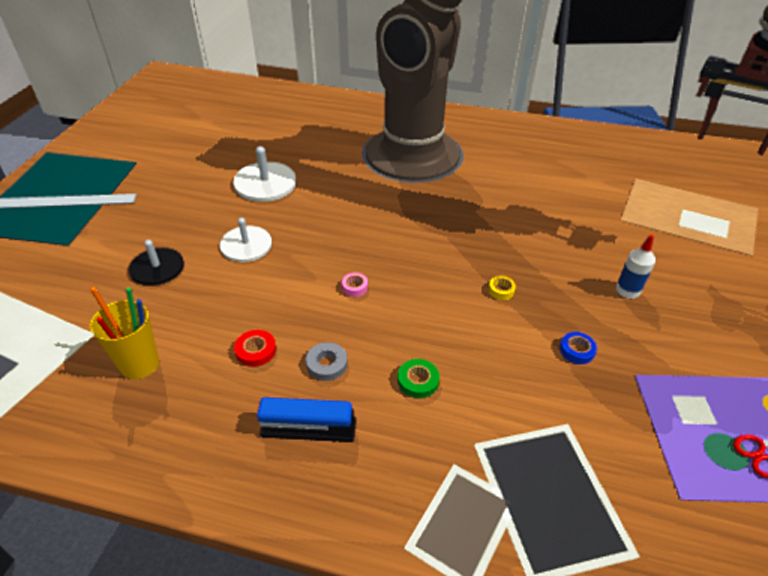

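The top view shows the following (raw pixels = shown/1.5):
- **Red-roll candidates:** the red roll is at (307,144), the grey look-alike is at (268,148), and the scissors' handles are at about (60,157).
- **White-stand candidates:** the smaller disc is at (358,220) and the larger disc is at (379,291).

By the description I choose (307,144) and (358,220). Next I'll measure these from both views and check them in a crop.

```bash
cat > meas.py <<'E'
from h import *
from scipy.optimize import least_squares
def proj(c,X):
    p=camera_params(c); return cv2.projectPoints(np.asarray(X,float),cv2.Rodrigues(np.array(p["R"]))[0],np.array(p["t"]),np.array(p["intrinsics"],float),np.array(p["D"],float))[0].reshape(-1,2)
def cyl(x,y,z0,r,h):
    a=np.linspace(0,2*np.pi,60); return np.array([[x+r*np.cos(t),y+r*np.sin(t),z] for z in(z0,z0+h) for t in a])
def hull(pts):
    H=cv2.convexHull(np.asarray(pts,np.float32)); m=cv2.moments(H); return np.array([m["m10"],m["m01"]])/m["m00"],m["m00"]
def fit(obs,r,h,z0,g):  # obs {cam: centroid}; per-camera (x,y) and joint (x,y,dz)
    out={c:least_squares(lambda q:hull(proj(c,cyl(q[0],q[1],z0,r,h)))[0]-o,g,diff_step=1e-3,x_scale=.01).x for c,o in obs.items()}
    j=least_squares(lambda q:np.concatenate([hull(proj(c,cyl(q[0],q[1],q[2],r,h)))[0]-o for c,o in obs.items()]),[*g,z0],diff_step=1e-3,x_scale=.01).x if len(obs)>1 else None
    return out,j
E
python3 - <<'E'
from meas import *
T={"green":(.655,.163,.034,.018),"blue":(.525,.403,.029,.018),"yellow":(.418,.267,.024,.018),"red":(.667,-.113,.034,.018),"pink":(.486,-.002,.024,.018),"white":(.418,-.239,.05,.01),"black":(.524,-.374,.05,.01)}
F={c:np.load(c+".npz") for c in("scene","top")}
for n,(x,y,r,h) in T.items():
    obs={};info=[]
    for c,f in F.items():
        C=cloud(c,f["d"]); near=np.hypot(C[...,0]-x,C[...,1]-y)<r+.015
        if n in("white","black"):
            post=near&(C[...,2]>.025); info.append(("post",np.round(np.nanmedian(C[post],0),3),np.round(C[post][:,2].max(),3)))
        m=near&(C[...,2]>.005)&(C[...,2]<.024)
        k,l,s,_=cv2.connectedComponentsWithStats(m.astype(np.uint8)); m=l==1+s[1:,4].argmax()
        v,u=np.nonzero(m); cen,A=hull(np.c_[u,v]); obs[c]=cen
        info.append((c,"A/model",round(A/hull(proj(c,cyl(x,y,0,r,h)))[1],2),"z90",round(np.percentile(C[m][:,2],90),3)))
    o,j=fit(obs,r,h,0,(x,y))
    print(n,{c:np.round(v,4) for c,v in o.items()},"joint x,y,base z",np.round(j,4),*info)
im=F["top"]["im"]; save("crop1",im[120:320,250:420],3.0)
E
```

```text
green {'scene': array([0.6591, 0.1607]), 'top': array([0.6578, 0.1628])} joint x,y,base z [ 0.6583  0.1615 -0.0008] ('scene', 'A/model', 0.88, 'z90', np.float64(0.019)) ('top', 'A/model', 0.94, 'z90', np.float64(0.02))
blue {'scene': array([0.5258, 0.4055]), 'top': array([0.5236, 0.4063])} joint x,y,base z [ 0.524   0.4062 -0.0018] ('scene', 'A/model', 0.88, 'z90', np.float64(0.019)) ('top', 'A/model', 0.93, 'z90', np.float64(0.02))
yellow {'scene': array([0.4164, 0.2649]), 'top': array([0.4149, 0.2668])} joint x,y,base z [ 0.4151  0.2658 -0.001 ] ('scene', 'A/model', 0.8, 'z90', np.float64(0.019)) ('top', 'A/model', 0.89, 'z90', np.float64(0.02))
red {'scene': array([ 0.6697, -0.1161]), 'top': array([ 0.669 , -0.1146])} joint x,y,base z [ 6.695e-01 -1.156e-01 -3.000e-04] ('scene', 'A/model', 0.88, 'z90', np.float64(0.02)) ('top', 'A/model', 0.92, 'z90', np.float64(0.021))
pink {'scene': array([ 4.811e-01, -3.000e-04]), 'top': array([0.4791, 0.0015])} joint x,y,base z [ 4.796e-01  2.000e-04 -1.300e-03] ('scene', 'A/model', 0.8, 'z90', np.float64(0.019)) ('top', 'A/model', 0.88, 'z90', np.float64(0.021))
white {'scene': array([ 0.4226, -0.2451]), 'top': array([ 0.4212, -0.2431])} joint x,y,base z [ 0.4218 -0.2444 -0.0008] ('post', array([ 0.429, -0.24 ,  0.049]), np.float64(0.068)) ('scene', 'A/model', 0.91, 'z90', np.float64(0.012)) ('post', array([ 0.42 , -0.239,  0.063]), np.float64(0.072)) ('top', 'A/model', 0.97, 'z90', np.float64(0.013))
black {'scene': array([ 0.5295, -0.3812]), 'top': array([ 0.5279, -0.3791])} joint x,y,base z [ 0.5287 -0.3807 -0.0009] ('post', array([ 0.535, -0.375,  0.049]), np.float64(0.069)) ('scene', 'A/model', 0.88, 'z90', np.float64(0.012)) ('post', array([ 0.525, -0.374,  0.055]), np.float64(0.069)) ('top', 'A/model', 0.96, 'z90', np.float64(0.013))
```

View pics/crop1.png

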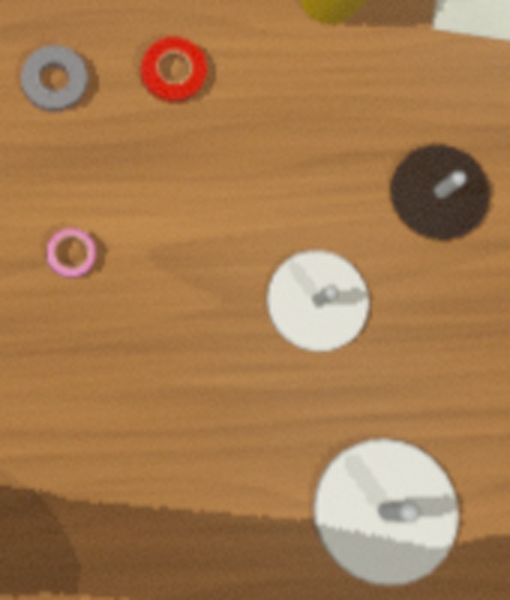

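The crop confirms the choice: the red roll is at (175,68) with the grey one at (55,77), and the smaller white stand is at (318,300) with the larger one at (385,510). The two views agree to about 2 mm, and the heights match (rolls 19 mm, posts 68–69 mm).

```bash
cat > go.py <<'E'
import sys; from h import *
from scipy.spatial.transform import Rotation as Ro
def mv(x,y,z,yaw=180.):
    s=readout.read_state(); R=Ro.from_euler("xyz",s["tool_rot"],degrees=True)
    d=R.inv().apply(np.array([x,y,z])-s["tool_pos"])/.4
    a=(R.inv()*Ro.from_euler("xyz",[180,0,yaw],degrees=True)).as_rotvec(degrees=True)/180
    print("from",np.round(s["tool_pos"],4),np.round(s["tool_rot"],1),"t",round(s["clock"],2),"F",np.round(s["force"],1),"op",round(s["opening"],3),"g",round(s["grip_force"],1)); print("row",np.round(d,4),np.round(a,4))
if __name__=="__main__": mv(*map(float,sys.argv[1:]))
E
python3 go.py .45 .36 .22; python3 go.py .658 .162 .12
```

```text
from [0.1768 0.5995 0.2447] [180.    0.  163.6] t 1.1 F [-0.4 -0.4  0.4] op 0.998 g 0.0
row [-0.8244 -0.3811  0.0616] [ 0.      0.     -0.0913]
from [0.1768 0.5995 0.2447] [180.    0.  163.6] t 1.1 F [-0.4 -0.4  0.4] op 0.998 g 0.0
row [-1.4632 -0.7088  0.3116] [ 0.      0.     -0.0913]
```

```bash
python3 -m creep '-0.824 -0.381 0.062 0 0 -0.0913 0; -0.824 -0.381 0.062 0 0 -0.0913 0; -0.824 -0.381 0.062 0 0 -0.0913 0; -0.824 -0.381 0.062 0 0 -0.0913 0; -0.824 -0.381 0.062 0 0 -0.0913 0; -0.824 -0.381 0.062 0 0 -0.0913 0; -0.824 -0.381 0.062 0 0 -0.0913 0; -0.824 -0.381 0.062 0 0 -0.0913 0' 10; python3 go.py .658 .162 .12
```

```text
clock: 2.1
tool_pos: [0.4494, 0.3606, 0.2198]
tool_rot: [180.0, -0.0, -180.0]
force: [-0.9, 1.4, -0.4]
opening: 0.999
grip_force: 0.0
from [0.4494 0.3606 0.2198] [ 180.   -0. -180.] t 2.1 F [-0.9  1.4 -0.4] op 0.999 g 0.0
row [-0.5217 -0.4968  0.2491] [ 0.0002 -0.0002  0.    ]
```

```bash
python3 -m creep '-0.52 -0.495 0.25 0 0 0 0; -0.52 -0.495 0.25 0 0 0 0; -0.52 -0.495 0.25 0 0 0 0; -0.52 -0.495 0.25 0 0 0 0; -0.52 -0.495 0.25 0 0 0 0; -0.52 -0.495 0.25 0 0 0 0; -0.52 -0.495 0.4 0 0 0 0; -0.52 -0.495 0.4 0 0 0 0'; python3 -m creep '0 0 0.05 0 0 0 0; 0 0 0.085 0 0 0 0; 0 0 0.085 0 0 0 0.1; 0 0 0.085 0 0 0 0.3; 0 0 0.085 0 0 0 0.5; 0 0 0.085 0 0 0 0.5; 0 0 0.085 0 0 0 0.5; 0 0 0.085 0 0 0 0.5'; 
```

```text
clock: 3.1
tool_pos: [0.6534, 0.1644, 0.0559]
tool_rot: [-179.9, -0.5, -179.8]
force: [-0.2, 0.4, 0.6]
opening: 0.998
grip_force: 0.0
clock: 4.1
tool_pos: [0.6584, 0.1621, 0.0266]
tool_rot: [180.0, 0.1, 180.0]
force: [-0.6, 1.0, 7.2]
opening: 0.779
grip_force: 10.0
```

```bash
python3 -m creep '0 0 -0.06 0 0 0 0.5; 0 0 -0.2 0 0 0 0.5; 0 0 -0.28 0 0 0 0.5; 0.1 -0.15 -0.28 0 0 0 0.5; 0.18 -0.3 -0.28 0 0 0 0.5; 0.25 -0.43 -0.28 0 0 0 0.5; 0.3 -0.5 -0.28 0 0 0 0.5; 0.3 -0.5 -0.28 0 0 0 0.5'; python3 go.py .422 -.2437 .138
```

```text
clock: 5.1
tool_pos: [0.5357, -0.0418, 0.1379]
tool_rot: [-179.9, -0.1, 179.7]
force: [0.7, 0.3, -1.3]
opening: 0.78
grip_force: 10.0
from [ 0.5357 -0.0418  0.1379] [-1.799e+02 -1.000e-01  1.797e+02] t 5.1 F [ 0.7  0.3 -1.3] op 0.78 g 10.0
row [ 0.2812 -0.5064  0.0007] [-0.0004 -0.0005 -0.0019]
```

```bash
python3 -m creep '0.08 -0.13 0 0 0 0 0.5; 0.15 -0.26 0 0 0 0 0.5; 0.22 -0.38 0 0 0 0 0.5; 0.27 -0.48 0 0 0 0 0.5; 0.29 -0.514 0 0 0 0 0.5; 0.29 -0.514 0 0 0 0 0.5; 0.29 -0.514 0 0 0 0 0.5; 0.29 -0.514 0 0 0 0 0.5'; python3 - <<'E'
from h import *
import cv2
a,d=capture("scene"); b,e=capture("top"); np.savez("s2.npz",d=d); np.savez("t2.npz",d=e)
A=cv2.resize(a[90:240,90:240],None,fx=2.6,fy=2.6);B=cv2.resize(b[150:300,280:430],None,fx=2.6,fy=2.6)
save("w1",np.hstack([A,B]),1)
E
```

```text
clock: 6.1
tool_pos: [0.4228, -0.242, 0.1377]
tool_rot: [180.0, 0.0, -179.8]
force: [-0.3, -0.6, -1.3]
opening: 0.782
grip_force: 10.0
```

View pics/w1.png

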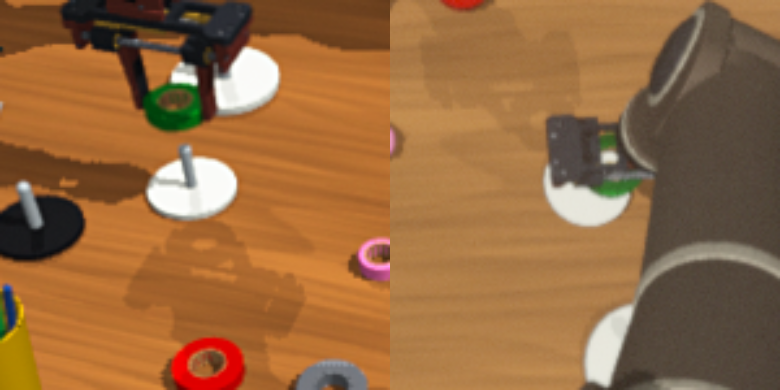

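```bash
python3 -m creep '0 0 0.04 0 0 0 0.5; 0 0 0.09 0 0 0 0.5; 0 0 0.13 0 0 0 0.5; 0 0 0.17 0 0 0 0.5; 0 0 0.21 0 0 0 0.5; 0 0 0.24 0 0 0 0.5; 0 0 0.25 0 0 0 0.5; 0 0 0.25 0 0 0 0.5'
```

```text
clock: 7.2
tool_pos: [0.4218, -0.2436, 0.0377]
tool_rot: [180.0, -0.0, 180.0]
force: [0.4, 0.5, 0.4]
opening: 0.779
grip_force: 10.0
```

```bash
python3 -m creep '0 0 0 0 0 0 0.1; 0 0 0 0 0 0 0; 0 0 0 0 0 0 0; 0 0 -0.08 0 0 0 0; 0 0 -0.2 0 0 0 0; 0 0 -0.3 0 0 0 0; -0.05 0.12 -0.3 0 0 0 0; -0.07 0.27 -0.3 0 0 0 0'; python3 -m creep '-0.02 0.15 0 0 0 0 0; -0.05 0.3 0 0 0 0 0; -0.08 0.45 0 0 0 0 0; -0.11 0.6 0 0 0 0 0; -0.14 0.75 0 0 0 0 0; -0.17 0.9 0 0 0 0 0; -0.18 0.95 0 0 0 0 0; -0.18 0.95 0 0 0 0 0'; python3 go.py .524 .406 .06; python3 - <<'E'
from h import *
a,d=capture("scene"); save("w2",a[90:250,80:250],3.2)
E
```

```text
clock: 8.2
tool_pos: [0.4512, -0.1352, 0.1589]
tool_rot: [-180.0, 0.2, 179.8]
force: [0.8, 1.4, 0.2]
opening: 1.0
grip_force: 0.0
clock: 9.2
tool_pos: [0.5215, 0.2453, 0.1575]
tool_rot: [-180.0, -0.0, -179.9]
force: [0.2, -0.1, 0.6]
opening: 1.002
grip_force: 0.0
from [0.5215 0.2453 0.1575] [-180.    -0.  -179.9] t 9.2 F [ 0.2 -0.1  0.6] op 1.002 g 0.0
row [-0.0073  0.4017  0.2437] [-0.0001 -0.0001  0.0007]
```

View pics/w2.png

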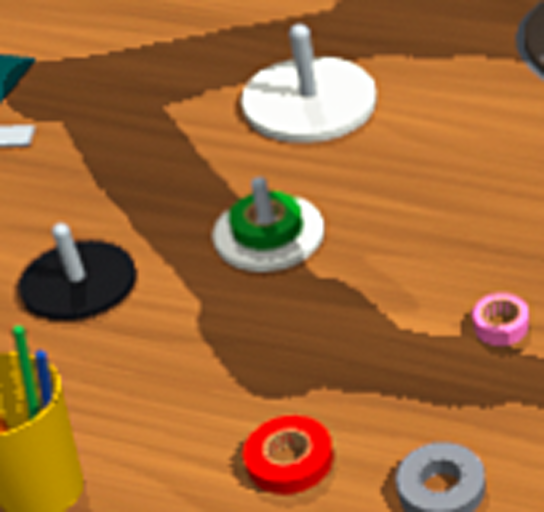

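The green roll sits flat over the post of the smaller white stand, at crop (265,220). Blue is next.

```bash
python3 -m creep '-0.005 0.15 0 0 0 0 0; -0.005 0.28 0.04 0 0 0 0; -0.005 0.38 0.08 0 0 0 0; -0.005 0.404 0.12 0 0 0 0; -0.005 0.404 0.18 0 0 0 0; -0.005 0.404 0.25 0 0 0 0; -0.005 0.404 0.3 0 0 0 0; -0.005 0.404 0.33 0 0 0 0'; python3 -m creep '0 0 0 0 0 0 0.2; 0 0 0 0 0 0 0.4; 0 0 0 0 0 0 0.6; 0 0 0 0 0 0 0.6; 0 0 0 0 0 0 0.6; 0 0 -0.06 0 0 0 0.6; 0 0 -0.2 0 0 0 0.6; 0 0 -0.33 0 0 0 0.6'
```

```text
clock: 10.25
tool_pos: [0.5243, 0.4041, 0.0249]
tool_rot: [-179.9, -0.0, 179.9]
force: [0.9, -0.8, -0.3]
opening: 1.001
grip_force: 0.0
clock: 11.25
tool_pos: [0.5235, 0.4059, 0.159]
tool_rot: [-180.0, -0.0, -180.0]
force: [0.1, 0.6, -1.0]
opening: 0.663
grip_force: 10.0
```

```bash
python3 -m creep '0.02 -0.1 0 0 0 0 0.6; 0.05 -0.25 0 0 0 0 0.6; 0.07 -0.4 0 0 0 0 0.6; 0.09 -0.55 0 0 0 0 0.6; 0.11 -0.7 0 0 0 0 0.6; 0.13 -0.85 0 0 0 0 0.6; 0.15 -0.95 0 0 0 0 0.6; 0.15 -0.95 0 0 0 0 0.6'; python3 -m creep '0.02 -0.13 0 0 0 0 0.6; 0.05 -0.27 0 0 0 0 0.6; 0.07 -0.41 0 0 0 0 0.6; 0.09 -0.54 0 0 0 0 0.6; 0.105 -0.64 0 0 0 0 0.6; 0.105 -0.674 0 0 0 0 0.6; 0.105 -0.674 0 0 0 0 0.6; 0.105 -0.674 0.03 0 0 0 0.6'; python3 -m creep '0 0 0.05 0 0 0 0.6; 0 0 0.09 0 0 0 0.6; 0 0 0.13 0 0 0 0.6; 0 0 0.17 0 0 0 0.6; 0 0 0.2 0 0 0 0.6; 0 0 0.22 0 0 0 0.6; 0 0 0.225 0 0 0 0.6; 0 0 0.225 0 0 0 0.6'
```

```text
clock: 12.25
tool_pos: [0.4631, 0.0228, 0.158]
tool_rot: [-180.0, -0.0, 179.7]
force: [-0.1, 0.4, 0.4]
opening: 0.658
grip_force: 10.0
clock: 13.25
tool_pos: [0.4231, -0.2418, 0.1458]
tool_rot: [180.0, 0.1, -179.9]
force: [0.1, 0.1, -0.6]
opening: 0.661
grip_force: 10.0
clock: 14.25
tool_pos: [0.422, -0.2437, 0.056]
tool_rot: [-180.0, 0.0, 180.0]
force: [-0.0, 0.1, -0.8]
opening: 0.661
grip_force: 10.0
```

```bash
python3 -m creep '0 0 0 0 0 0 0.2; 0 0 0 0 0 0 0; 0 0 0 0 0 0 0; 0 0 -0.08 0 0 0 0; 0 0 -0.2 0 0 0 0; 0 0 -0.255 0 0 0 0; 0.01 0.15 -0.255 0 0 0 0; 0.01 0.3 -0.255 0 0 0 0'; python3 -m creep '0.0075 0.14 0 0 0 0 0; 0.0075 0.29 0 0 0 0 0; 0.0075 0.44 0 0 0 0 0; 0.0075 0.59 0 0 0 0 0; 0.0075 0.74 0 0 0 0 0; 0.0075 0.88 0 0 0 0 0; 0.0075 0.9755 0 0 0 0 0; 0.0075 0.9755 0.06 0 0 0 0'; python3 go.py .415 .2665 .026;  python3 - <<'E'
from h import *
a,d=capture("scene"); save("w3",a[90:250,80:250],3.2)
E
```

```text
clock: 15.25
tool_pos: [0.4178, -0.1226, 0.1584]
tool_rot: [-180.0, 0.1, 179.9]
force: [0.9, -0.2, 0.4]
opening: 1.001
grip_force: 0.0
clock: 16.25
tool_pos: [0.4152, 0.2711, 0.1349]
tool_rot: [179.8, 0.2, -179.7]
force: [-0.1, -1.0, -0.3]
opening: 0.999
grip_force: 0.0
from [0.4152 0.2711 0.1349] [ 179.8    0.2 -179.7] t 16.25 F [-0.1 -1.  -0.3] op 0.999 g 0.0
row [ 0.0014 -0.0124  0.2722] [0.0012 0.0009 0.0015]
```

View pics/w3.png

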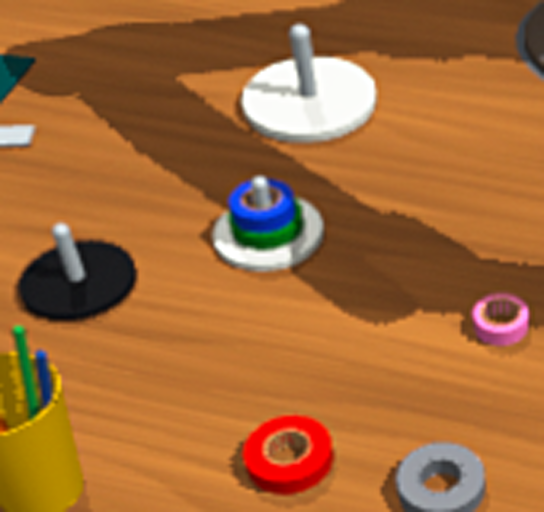

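Blue is flat on green at crop (263,205). Yellow is next.

```bash
python3 -m creep '0 0 0.06 0 0 0 0; 0 0 0.13 0 0 0 0; 0 0 0.2 0 0 0 0; 0 0 0.25 0 0 0 0; 0 0 0.27 0 0 0 0; 0 0 0.27 0 0 0 0.2; 0 0 0.27 0 0 0 0.4; 0 0 0.27 0 0 0 0.6'; python3 -m creep '0 0 0 0 0 0 0.7; 0 0 0 0 0 0 0.7; 0 0 0 0 0 0 0.7; 0 0 0 0 0 0 0.7; 0 0 -0.06 0 0 0 0.7; 0 0 -0.18 0 0 0 0.7; 0 0 -0.3 0 0 0 0.7; 0 0 -0.35 0 0 0 0.7'
```

```text
clock: 17.3
tool_pos: [0.4153, 0.2669, 0.0266]
tool_rot: [180.0, 0.1, 180.0]
force: [0.2, -0.2, 0.5]
opening: 0.699
grip_force: 0.0
clock: 18.3
tool_pos: [0.4156, 0.2673, 0.1684]
tool_rot: [179.9, 0.2, -180.0]
force: [0.8, -0.3, -0.2]
opening: 0.536
grip_force: 10.0
```

```bash
python3 -m creep '0 -0.08 0 0 0 0 0.7; 0 -0.22 0 0 0 0 0.7; 0 -0.37 0 0 0 0 0.7; 0 -0.52 0 0 0 0 0.7; -0.01 -0.67 0 0 0 0 0.7; -0.01 -0.8 0 0 0 0 0.7; -0.01 -0.9 0 0 0 0 0.7; -0.01 -0.9 0 0 0 0 0.7'; python3 -m creep '-0.0075 -0.12 0 0 0 0 0.7; -0.0075 -0.24 0 0 0 0 0.7; -0.0075 -0.34 0 0 0 0 0.7; -0.0075 -0.3755 0 0 0 0 0.7; -0.0075 -0.3755 0 0 0 0 0.7; -0.0075 -0.3755 0 0 0 0 0.7; -0.0075 -0.3755 0.03 0 0 0 0.7; -0.0075 -0.3755 0.07 0 0 0 0.7'; python3 -m creep '0 0 0.04 0 0 0 0.7; 0 0 0.08 0 0 0 0.7; 0 0 0.12 0 0 0 0.7; 0 0 0.145 0 0 0 0.7; 0 0 0.16 0 0 0 0.7; 0 0 0.16 0 0 0 0.7; 0 0 0.16 0 0 0 0.7; 0 0 0.16 0 0 0 0.4'
```

```text
clock: 19.3
tool_pos: [0.4184, -0.0961, 0.1658]
tool_rot: [-180.0, -0.0, 179.7]
force: [-0.2, 0.2, 0.0]
opening: 0.535
grip_force: 10.0
clock: 20.3
tool_pos: [0.4222, -0.2424, 0.1372]
tool_rot: [180.0, 0.0, -179.9]
force: [0.9, 0.9, 0.5]
opening: 0.534
grip_force: 10.0
clock: 21.3
tool_pos: [0.4222, -0.2437, 0.0743]
tool_rot: [-180.0, 0.1, -180.0]
force: [0.3, 1.0, -0.2]
opening: 0.592
grip_force: 0.0
```

```bash
python3 -m creep '0 0 0 0 0 0 0; 0 0 0 0 0 0 0; 0 0 -0.08 0 0 0 0; 0 0 -0.2 0 0 0 0; -0.1 0.05 -0.21 0 0 0 0; -0.23 0.12 -0.21 0 0 0 0; -0.36 0.19 -0.21 0 0 0 0; -0.49 0.26 -0.21 0 0 0 0'; python3 -m creep '-0.12 0.06 0 0 0 0 0; -0.128 0.061 0 0 0 0 0; -0.128 0.061 0.03 0 0 0 0; -0.128 0.061 0.1 0 0 0 0; -0.128 0.061 0.16 0 0 0 0; -0.128 0.061 0.2 0 0 0 0; -0.128 0.061 0.2 0 0 0 0; -0.128 0.061 0.2 0 0 0 0'; python3 go.py .669 -.1153 .026;  python3 - <<'E'
from h import *
a,d=capture("scene"); save("w4",a[90:270,80:270],3)
E
```

```text
clock: 22.3
tool_pos: [0.6194, -0.1386, 0.158]
tool_rot: [-180.0, 0.0, 180.0]
force: [0.1, -0.3, 0.6]
opening: 1.003
grip_force: 0.0
clock: 23.3
tool_pos: [0.6693, -0.1156, 0.0787]
tool_rot: [-180.0, 0.1, 180.0]
force: [-0.3, -0.2, 1.3]
opening: 1.0
grip_force: 0.0
from [ 0.6693 -0.1156  0.0787] [-1.8e+02  1.0e-01  1.8e+02] t 23.3 F [-0.3 -0.2  1.3] op 1.0 g 0.0
row [0.001  0.0009 0.1317] [-0.0001  0.0003 -0.0002]
```

View pics/w4.png

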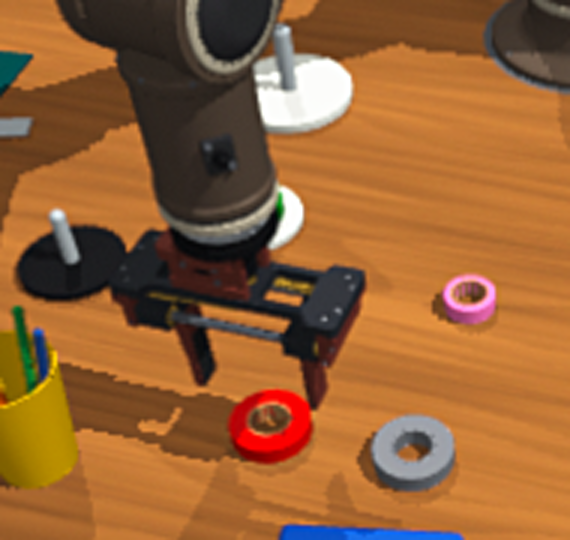

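The open gripper straddles the red roll at crop (270,425), clear of the grey one. The arm hides the white stand for now.

```bash
python3 -m creep '0 0 0.05 0 0 0 0; 0 0 0.1 0 0 0 0; 0 0 0.13 0 0 0 0; 0 0 0.13 0 0 0 0; 0 0 0.13 0 0 0 0.2; 0 0 0.13 0 0 0 0.4; 0 0 0.13 0 0 0 0.5; 0 0 0.13 0 0 0 0.5'; python3 -m creep '0 0 0 0 0 0 0.5; 0 0 -0.04 0 0 0 0.5; 0 0 -0.14 0 0 0 0.5; 0 0 -0.25 0 0 0 0.5; 0 0 -0.3 0 0 0 0.5; 0 0 -0.3 0 0 0 0.5; 0 0 -0.3 0 0 0 0.5; 0 0 -0.3 0 0 0 0.5'
```

```text
clock: 24.35
tool_pos: [0.6693, -0.1152, 0.0262]
tool_rot: [-180.0, 0.0, -180.0]
force: [-0.0, 0.6, 1.4]
opening: 0.777
grip_force: 10.0
clock: 25.35
tool_pos: [0.6681, -0.1149, 0.1438]
tool_rot: [180.0, -0.2, -180.0]
force: [0.7, 0.2, 0.4]
opening: 0.777
grip_force: 10.0
```

```bash
python3 -m creep '0.08 -0.03 0 0 0 0 0.5; 0.18 -0.08 0 0 0 0 0.5; 0.27 -0.18 0 0 0 0 0.5; 0.33 -0.31 0 0 0 0 0.5; 0.351 -0.44 0 0 0 0 0.5; 0.351 -0.57 0 0 0 0 0.5; 0.351 -0.662 0 0 0 0 0.5; 0.351 -0.662 0 0 0 0 0.5'; python3 -m creep '0 0 0 0 0 0 0.5; 0 0 0 0 0 0 0.5; 0 0 0.05 0 0 0 0.5; 0 0 0.1 0 0 0 0.5; 0 0 0.15 0 0 0 0.5; 0 0 0.2 0 0 0 0.5; 0 0 0.25 0 0 0 0.5; 0 0 0.27 0 0 0 0.5'; python3 go.py .5287 -.38 .038
```

```text
clock: 26.35
tool_pos: [0.5267, -0.3835, 0.1445]
tool_rot: [-179.9, -0.1, 179.7]
force: [0.3, 0.9, -0.2]
opening: 0.777
grip_force: 10.0
clock: 27.35
tool_pos: [0.5279, -0.3795, 0.0359]
tool_rot: [179.9, -0.1, 180.0]
force: [-3.2, 3.7, 13.2]
opening: 0.772
grip_force: 10.0
from [ 0.5279 -0.3795  0.0359] [ 1.799e+02 -1.000e-01  1.800e+02] t 27.35 F [-3.2  3.7 13.2] op 0.772 g 10.0
row [-0.0019 -0.0012 -0.0053] [ 0.0004 -0.0006 -0.    ]
```

```bash
python3 -m creep '0 0 0 0 0 0 0.2; 0 0 0 0 0 0 0; 0 0 0 0 0 0 0; 0 0 -0.08 0 0 0 0; 0 0 -0.2 0 0 0 0; 0 0 -0.3 0 0 0 0; 0.02 0.13 -0.3 0 0 0 0; 0.05 0.27 -0.3 0 0 0 0'; python3 -m creep '0.02 0.14 0 0 0 0 0; 0.04 0.29 0 0 0 0 0; 0.06 0.44 0 0 0 0 0; 0.07 0.58 0 0 0 0 0; 0.072 0.66 0 0 0 0 0; 0.072 0.6825 0 0 0 0 0; 0.072 0.6825 0.05 0 0 0 0; 0.072 0.6825 0.12 0 0 0 0'; python3 go.py .48 .001 .026;  python3 - <<'E'
from h import *
a,d=capture("scene"); save("w5",a[90:270,80:270],3)
E
```

```text
clock: 28.35
tool_pos: [0.5089, -0.2714, 0.159]
tool_rot: [-179.9, 0.2, 179.9]
force: [0.8, 0.9, -0.4]
opening: 1.005
grip_force: 0.0
clock: 29.35
tool_pos: [0.4809, -0.0002, 0.1103]
tool_rot: [-180.0, 0.2, 179.9]
force: [0.2, 0.5, 0.5]
opening: 1.0
grip_force: 0.0
from [ 4.809e-01 -2.000e-04  1.103e-01] [-180.     0.2  179.9] t 29.35 F [0.2 0.5 0.5] op 1.0 g 0.0
row [0.003  0.003  0.2108] [-0.0001  0.001  -0.0004]
```

View pics/w5.png

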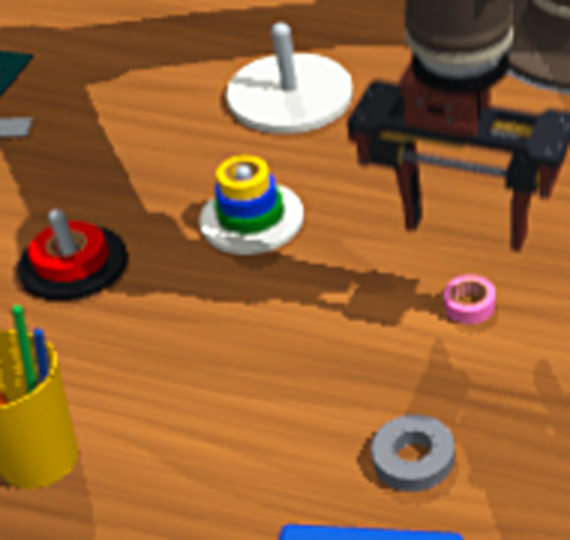

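The white stand now holds green, blue and yellow, flat, at crop (245,200). Red is on the black stand at (68,250). Pink is next.

```bash
python3 -m creep '0 0 0.06 0 0 0 0; 0 0 0.13 0 0 0 0; 0 0 0.19 0 0 0 0; 0 0 0.21 0 0 0 0; 0 0 0.21 0 0 0 0; 0 0 0.21 0 0 0 0.2; 0 0 0.21 0 0 0 0.4; 0 0 0.21 0 0 0 0.6'; python3 -m creep '0 0 0 0 0 0 0.7; 0 0 0 0 0 0 0.7; 0 0 0 0 0 0 0.7; 0 0 0 0 0 0 0.7; 0 0 -0.06 0 0 0 0.7; 0 0 -0.18 0 0 0 0.7; 0 0 -0.3 0 0 0 0.7; 0 0 -0.33 0 0 0 0.7'
```

```text
clock: 30.4
tool_pos: [0.4801, 0.0012, 0.0263]
tool_rot: [180.0, 0.1, -180.0]
force: [-0.4, -0.2, -0.4]
opening: 0.697
grip_force: 0.0
clock: 31.4
tool_pos: [0.4812, 0.0011, 0.1604]
tool_rot: [180.0, 0.3, 180.0]
force: [0.1, 0.5, -0.9]
opening: 0.536
grip_force: 10.0
```

```bash
python3 -m creep '-0.01 -0.1 0 0 0 0 0.7; -0.03 -0.24 0 0 0 0 0.7; -0.05 -0.38 0 0 0 0 0.7; -0.07 -0.53 0 0 0 0 0.7; -0.09 -0.68 0 0 0 0 0.7; -0.11 -0.82 0 0 0 0 0.7; -0.122 -0.92 0 0 0 0 0.7; -0.122 -0.9525 0 0 0 0 0.7'; python3 -m creep '0 0 0 0 0 0 0.7; 0 0 0 0 0 0 0.7; 0 0 0.05 0 0 0 0.7; 0 0 0.1 0 0 0 0.7; 0 0 0.15 0 0 0 0.7; 0 0 0.2 0 0 0 0.7; 0 0 0.24 0 0 0 0.7; 0 0 0.255 0 0 0 0.7'; python3 -m creep '0 0 0 0 0 0 0.7; 0 0 0 0 0 0 0.4; 0 0 0 0 0 0 0; 0 0 0 0 0 0 0; 0 0 -0.08 0 0 0 0; 0 0 -0.2 0 0 0 0; 0 0 -0.3 0 0 0 0; 0.03 0.15 -0.4 0 0 0 0'; python3 -m creep '0.03 0.14 0 0 0 0 0; 0.06 0.29 0 0 0 0 0; 0.08 0.44 0 0 0 0 0; 0.1 0.58 0 0 0 0 0; 0.1 0.73 0 0 0 0 0; 0.1 0.88 0 0 0 0 0; 0.1 0.95 0 0 0 0 0; 0.1 0.95 0 0 0 0 0'; python3 - <<'E'
from meas import *
for c in("scene","top"):
    a,d=capture(c); C=cloud(c,d)
    if c=="scene": A=a
    else: B=a
    for n,x,y,r in(("white",.422,-.2437,.024),("black",.5287,-.38,.024)):
        q=C[(np.hypot(C[...,0]-x,C[...,1]-y)<r)&(np.hypot(C[...,0]-x,C[...,1]-y)>.012)]; print(c,n,"top z",np.round(np.nanpercentile(q[:,2],[50,75,90]),3))
save("end",np.hstack([cv2.resize(A[90:290,70:270],(390,390)),cv2.resize(B[60:310,240:490],(390,390))]),1)
E
```

```text
clock: 32.4
tool_pos: [0.5273, -0.3826, 0.156]
tool_rot: [-180.0, -0.1, 179.8]
force: [0.0, 0.5, -0.1]
opening: 0.533
grip_force: 10.0
clock: 33.4
tool_pos: [0.5281, -0.3797, 0.0543]
tool_rot: [179.9, -0.1, 180.0]
force: [0.0, 0.1, 0.1]
opening: 0.535
grip_force: 10.0
clock: 34.4
tool_pos: [0.5181, -0.3318, 0.212]
tool_rot: [-179.8, 0.1, 179.7]
force: [0.3, 2.0, 0.0]
opening: 1.001
grip_force: 0.0
clock: 35.4
tool_pos: [0.4783, 0.0537, 0.2103]
tool_rot: [180.0, 0.0, -179.7]
force: [0.5, 0.5, 0.3]
opening: 0.999
grip_force: 0.0
scene white top z [0.062 0.064 0.065]
scene black top z [0.044 0.046 0.048]
top white top z [0.062 0.064 0.066]
top black top z [0.044 0.047 0.048]
```

View pics/end.png

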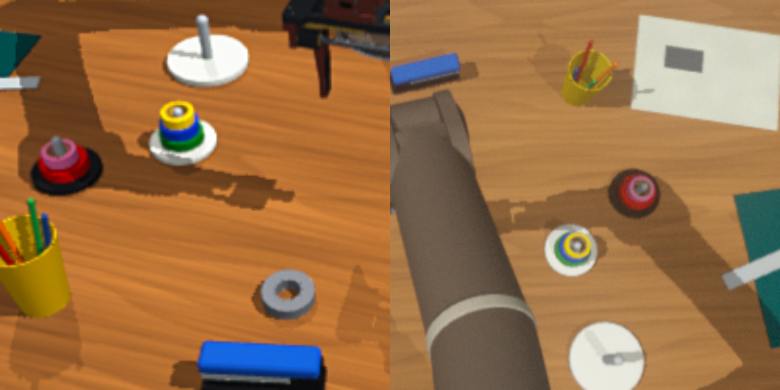

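Both stacks are flat: top heights measure 64 mm on white (10+54) and 46 mm on black (10+36). White is at (180,130) and black at (65,160) in the left half. The cup, stapler and grey roll look undisturbed, and the arm is clear.

```bash
python3 -c "
from workcell import job_done; print(job_done())"
```

```text
the job is handed in; nothing more can be done
None
```

I handed the job in at about 36 s of the 120 s allowed: green, blue and yellow are on the smaller white stand and red and pink on the black stand, all flat in the order asked; I saw no sign the cup or stapler moved, and the glue bottle, not in the final views, was kept clear of.

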